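# Collapse and latch the sampler's telescopic boom

## Task

The run is over, so park the sampler's leaning telescopic boom: collapse it fully home along its own axis, the thin innermost tube first and only then the middle tube. Then swing the latch bar by its post all the way across the collapsed boom, and leave the dropper bottle, the brown bottle and the dark vial where they stand.

Things in the scene. Friction and masses are not known exactly. Their poses are not given: they have to be found in the camera images.
- sampler: Fixed bench sampler stand carrying a three-part telescopic boom. Origin: centre of the underside of its white foot plate, 200 x 160 x 14 mm; z up. The boom leans 35 degrees from vertical towards the stand's -x side, which faces roughly towards the robot.
- boom_foot (a point): Fixed lower end of the boom's axis, at [30, 0, 30] mm in the stand's frame; axes as the stand's. From here the boom runs along [-0.574, 0, 0.819] of the stand's axes. Fixed outer tube: 38 mm diameter (45 mm at its grey end rings), mouth 115 mm up the axis.
- shield_edge (a point): Middle of the aluminium front edge of the fixed clear drip shield over the boom's parked position: 323 mm above the worktop, x = -60 mm in the stand's frame; shield 180 mm wide, 10 mm thick at the edge, on two 12 mm pillars at the rear. It bars the way straight down to the parked button; along the boom's axis the way is free.
- inner_tube (a joint): Slide of the thin innermost tube into the middle tube, m: 0 = fully drawn out, 0.060 = fully home (hard stop, its button then rests on the middle tube's collar). Slides with about 3 N of friction and stays where it is left.
- middle_tube (a joint): Slide of the middle tube (with the inner tube in it) into the outer tube, m: 0 = fully drawn out, 0.060 = fully home (hard stop, its collar then rests on the outer tube's mouth). About 8 N of friction; stays where it is left. So a slow push on the button moves the inner tube first, and pushing on once it is home moves the middle tube.
- latch (a joint): Turn of the latch bar about its pin, rad: 0 = closed (hard stop; the bar lies across the collapsed boom), up to 1.75 = open, off to the side. Stiff (0.06 N m of friction); stays where it is left. As it closes, the bar turns clockwise seen from the boom's free end looking down the axis.
- button_top (a point): Centre of the flat end face of the innermost tube's grey button, 26 mm diameter and 12 mm thick, at the very end of the boom (the tube below it is 18 mm in diameter). z axis: along the boom, up and out of it; x axis: square to it, up and away from the robot; y axis: level. When all is home it is 141 mm up the boom's axis.
- collar_top (a point): Centre of the upper face of the middle tube's grey ribbed collar, 44 mm diameter and 14 mm thick (tube below it 29 mm in diameter). Axes as button_top. The inner tube's button comes to rest on this face.
- latch_post (a point): Middle of the black round post of the latch, 12 mm diameter, at the end of the bar: the post stands 36 mm proud of the bar, parallel to the boom (z axis along the post, outwards); this point lies 18 mm below its tip and 22 mm above the bar's underside, 72 mm from the pin. Its y axis points along the bar from the pin to the post.
- latch_pivot (a point): Fixed: the axis of the latch's pin at the bar's underside, 48 mm beside the boom's axis (to the stand's -y) and 145 mm up it, so that the bar, 14 mm wide and 5 mm thick, passes 4 mm over the parked button. Axes as the stand's; the pin runs parallel to the boom.
- dropper_bottle_mid (a point): Bystander: small pale dropper bottle with white cap, 25 mm diameter, 66 mm tall; point half-way up.
- brown_bottle_mid (a point): Bystander: brown reagent bottle with screw cap, 48 mm diameter, 99 mm tall; point half-way up.
- dark_vial_mid (a point): Bystander: dark vial with white cap, 33 mm diameter, 73 mm tall; point half-way up.
Things that resemble listed ones, but are neither listed nor needed, are in the scene too. What is shaped like the part that bears dark_vial_mid but green is not meant.

How it is judged:
On the way, in this order (a step that is already met when the one before it is completed fails the run):
1. the innermost tube is fully home in the middle tube (value of joint inner_tube above 0.056 m), for 0.2 s.
2. the middle tube is fully home too (value of joint each of inner_tube, middle_tube above 0.056 m), for 0.2 s.
3. the latch is swung across the collapsed boom (all of step 2 and value of joint latch below 0.12 rad), for 0.2 s.
At the end, for the whole second after the job is handed in: Inner and middle tube are both within 4 mm of fully home, the latch is within 0.12 rad (7 degrees) of closed, and the three bottles stand upright (within 0.2 rad) and at rest (all of step 3 and linear speed of each of dropper_bottle, brown_bottle, dark_vial below 0.02 m/s and angle between each of dropper_bottle_mid, brown_bottle_mid, dark_vial_mid's own z axis and vertical below 0.2 rad); the robot touches nothing.
It fails at once if the middle tube is pushed in (more than 8 mm) before the innermost tube is home (distance of collar_top from where it was at the start of the episode above 0.008 m and value of joint inner_tube below 0.054 m).
It fails at once if the latch is closed before the boom is collapsed (value of joint latch below 0.8 rad and not (value of joint each of inner_tube, middle_tube above 0.056 m)).
It fails at once if a bystander bottle is shifted more than 25 mm (distance of any of dropper_bottle_mid, brown_bottle_mid, dark_vial_mid from where it was at the start of the episode above 0.025 m).
It also fails if it takes over 45 s, if anything falls off the work surface, if the arm or the gripper's body presses on something with over 40 N, if the wrist force passes 120 N, or if a joint passes its speed limit or range.

## Robot

A 6-joint arm with a two-finger parallel gripper is mounted at the origin on a cart in front of the work surface, level with it; the furniture and walls round the work are solid. World frame = base frame: x ahead of the robot, y to its left, z up, the work surface at z = 0. Lengths are in m, angles in rad, forces in N, time in s.
With the tool pointing down it reaches from about 0.3 to 0.775 m from the base axis. Payload 14.6 kg.
Tool frame: the origin (TCP) lies midway between the tips of the shut fingers; the grasp point (between the pads) lies 19 mm behind it; z points along the fingers, y is the direction in which the jaws open and shut (so a half turn about z gives the same grasp; the last joint's range is limited). The gripper opens to 94 mm and grips with 3 to 60 N. Pads are 16 mm wide; open, the fingers measure 119 mm over their backs; the gripper's body (75 mm by 177 mm) begins 78 mm behind the grasp point.
Start: joints at [1.042, 0.3, 1.521, -0, 1.321, -0.067], TCP at [0.245, 0.492, 0.205] pointing down, gripper open.
Joint ranges: [-3.03, 3.03], [-0.79, 2.21], [0.23, 2.52], [-1.04, 4.18], [0, 3.07], [-2.55, 2.55]. Speed limits (rad/s): [2.22, 2.22, 2.57, 3.14, 3.14, 3.14].

## Interface

Orientations are given as a unit quaternion [w, x, y, z].
In Python, from bench import r gives the robot as it stands.
- The arm moves only by the shell command python3 -m pendant 'ROWS' [FORCE]. ROWS is JSON, a list of rows, each an object of numbers: "gripper": the closure, from -1 (fully open) to 1 (shut); "tx", "ty", "tz": the shift along the tool's x, y, z scaled (see below); "rx", "ry", "rz": the turn, a rotation vector about the tool's x, y, z scaled (see below). In form: [{"gripper": .., "tx": .., "ty": .., "tz": .., "rx": .., "ry": .., "rz": ..}, ...]. A call has 1 to 12 rows; each row is the pose to reach, as a shift and turn from the pose measured when the call began, along the tool's axes at that moment, turning the shorter way round; what a row does not reach only later rows make up. The controller multiplies each number of a shift by 0.6 m and each number of a turn by pi rad. A row lasts 1/12 s, in which the tool goes at most 41.7 mm and 7.16 degrees, less where a joint would pass 70% of its speed; a pose out of reach is approached as far as the arm can. A call with a number of a shift or a turn outside -1 to 1 is refused whole. A call with a gripper value outside its range is refused whole. The fingers move at their own pace and stop on an object; FORCE is the grip in N (left out, the last holds). Time passes only in rows, so rows that repeat a pose let the fingers close. It gives the time, the measured TCP pose, the force and the opening at its end, in the units of the state.
- r.observe(): the state, without advancing time (a new reading comes with each control period).
- r.camera(name): name is "side" or "top" or "wrist"; returns a dict with "frame" (420x560x3 uint8, red, green, blue), "camera_matrix" (3x3 intrinsics, pixels), "origin" and "attitude" of the camera in the world. Camera axes: x right, y down, z forward; pixel columns grow to the right and rows downward; lengths in m; the calibration is good to about 2 mm. A picture is of the moment at which its call begins. There is no depth.
- r.hand_in(): hands the job in, once; it reports no verdict.
Trained networks look in a picture, given as the dict that the camera call returned (one of the last four; its "shot" number tells which), for a name from the list of things; names that differ only in an ending like _2 or _b are one class to them, and where a whole thing is asked for, a point or a joint stands for the part that bears it (a point fixed in the world has none). Each returns a list of dicts, best first, with "score" (0 to 1); they miss things now and then, are a little off and sometimes report something else, mostly with a low value. They report only what shows in the picture. A call takes as long as a camera call. They do not tell look-alikes from the thing itself.
- r.silhouettes(picture, target): "region" (420x560 bool, what is visible of it).
- r.pinpoint(picture, target): "point" ([x, y, z] in m, in world coordinates, good to about 4 mm: a listed point, or the origin of a listed thing).
The state is a dict: "time_s": time; "joint_positions": joint angles; "joint_vel": joint speeds; "joint_efforts": joint torques, N m; "tcp_pos": TCP position; "eef_rot": TCP orientation; "wrist_force": force on the tool from outside, world axes, zero at the start; "wrist_torque": the same for the moment, N m; "opening": opening from 0.0 (shut) to 1.0 (fully open).
Only numpy, scipy, OpenCV 4.12 (cv2) and the standard library are available. Lean on these libraries where they do the work, as an engineer would, in place of code of your own. Each camera call takes 0.05 s, during which the arm holds its last target.

## Working session

There is one attempt and no reset: what is moved stays moved. The work goes in short steps, Python scripts to look and compute and a shell command to move; the robot and the scene stay as the last step left them, time stands still between calls to the robot, and variables do not carry over. Pictures are saved under pics/ and viewed, and the job is handed in when it is done.

```bash
ls; mkdir -p pics
cat > h.py <<'E'
import numpy as np, cv2
from bench import r
from scipy.spatial.transform import Rotation as R
def q2R(q): return R.from_quat([q[1],q[2],q[3],q[0]])
def snap(name,tag):
    p=r.camera(name); cv2.imwrite(f'pics/{tag}.png',cv2.cvtColor(p['frame'],cv2.COLOR_RGB2BGR)); return p
E
python3 - <<'E'
from h import *
s=r.observe(); print(s)
for n in ['side','top','wrist']:
    p=snap(n,'a_'+n); print(n,p['origin'],p['attitude'],p['camera_matrix'])
    for t in ['sampler','boom_foot','shield_edge','button_top','collar_top','latch_post','latch_pivot','dropper_bottle_mid','brown_bottle_mid','dark_vial_mid']:
        print(t,[(np.round(d['point'],4).tolist(),round(d['score'],2)) for d in r.pinpoint(p,t)[:3]])
E
```

```text
pics
{'time_s': 0.0, 'joint_positions': array([ 1.04240049e+00,  3.00469036e-01,  1.52160899e+00, -2.22311289e-06,
        1.32069694e+00, -6.66232602e-02]), 'joint_vel': array([-0.00102958,  0.00017952,  0.00035139,  0.00013691, -0.00071896,
        0.00056009]), 'joint_efforts': array([-3.08123317e-04, -5.31819284e+01, -3.52724111e+01,  7.07415864e-02,
        2.44884094e-02, -6.26700739e-05]), 'tcp_pos': array([0.24492076, 0.49215079, 0.20487566]), 'eef_rot': array([-1.72261763e-04,  2.28840073e-01,  9.73463852e-01, -5.65501087e-04]), 'wrist_force': array([-0.7539295 , -0.20459199,  0.48789755]), 'wrist_torque': array([ 0.00241695,  0.00015953, -0.01805621]), 'opening': 0.999261241188213}
side [-0.05174785 -0.31573279  0.82094362] [-0.33742726  0.76534857 -0.50371886  0.21599011] [[471.08385268   0.         278.98005446]
 [  0.         471.08385268 202.52322222]
 [  0.           0.           1.        ]]
sampler [([0.6033, -0.1934, 0.0314], 0.71), ([0.6464, 0.0244, -0.0004], 0.62)]
boom_foot [([0.6731, 0.0292, 0.0284], 0.57)]
shield_edge [([0.5877, 0.0039, 0.3205], 0.71)]
button_t
[... 974 characters left out ...]
 [([0.6043, -0.037, 0.1506], 0.71)]
dropper_bottle_mid [([0.4128, 0.0466, 0.0308], 0.56)]
brown_bottle_mid [([0.5452, 0.1546, 0.0506], 0.83), ([0.5335, -0.0392, 0.1259], 0.73), ([0.6048, -0.1954, 0.0357], 0.73)]
dark_vial_mid [([0.5953, -0.2667, 0.0367], 0.71), ([0.6818, -0.2158, 0.0342], 0.48), ([0.6076, -0.1955, 0.0385], 0.45)]
wrist [0.18317056 0.52284307 0.38431887] [0.10195974 0.84405388 0.5226986  0.06295579] [[331.91187256   0.         283.25401767]
 [  0.         331.91187256 213.41482375]
 [  0.           0.           1.        ]]
sampler []
boom_foot []
shield_edge []
button_top []
collar_top []
latch_post []
latch_pivot []
dropper_bottle_mid []
brown_bottle_mid []
dark_vial_mid []
```

View pics/a_side.png

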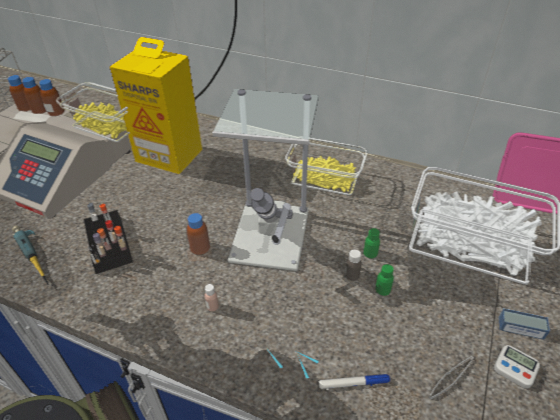

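View pics/a_top.png

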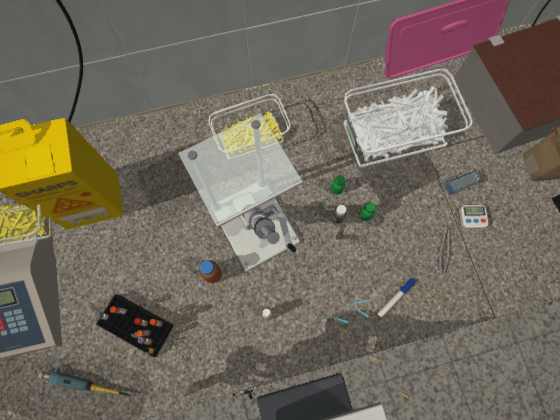

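Side view: the stand's boom is at about (265,205), the latch at (280,235), the brown bottle at (197,235), the dropper at (211,298) and the dark vial at (354,265). The two green bottles are look-alikes. Next I fit the stand pose and the joint values.

```bash
cat >> h.py <<'E'
A=np.array([-np.sin(np.radians(35)),0,np.cos(np.radians(35))])  # boom axis in stand frame
P=np.array([np.cos(np.radians(35)),0,np.sin(np.radians(35))])   # button x axis (up, away)
Y=np.array([0,1.,0])
F=np.array([.03,0,.03])
def bp(s,p=0,y=0): return F+s*A+p*P+y*Y   # boom coords -> stand frame
def project(p,X):
    X=np.atleast_2d(X); Rc=q2R(p['attitude']); c=Rc.inv().apply(X-p['origin'])
    u=c@np.array(p['camera_matrix']).T; return u[:,:2]/u[:,2:]
E
python3 - <<'E'
from h import *
from scipy.optimize import least_squares
obs=[];M={'sampler':np.zeros(3),'boom_foot':F,'shield_edge':np.array([-.06,0,.323]),'latch_pivot':bp(.145,0,-.048)}
pics={}
mv=[]
for k in range(2):
  for n in ['side','top']:
    p=r.camera(n); pics[n]=p
    for t,m in M.items():
        for d in r.pinpoint(p,t)[:2]:
            if np.linalg.norm(d['point'][:2]-np.array([.635,.01]))<.08 : obs.append((m,d['point'],1))
    for t in ['button_top','collar_top','latch_post']:
        for d in r.pinpoint(p,t)[:1]: mv.append((t,d['point']))
def T(v,m): 
    c,s=np.cos(v[2]),np.sin(v[2]); return np.array([v[0]+c*m[0]-s*m[1],v[1]+s*m[0]+c*m[1],m[2]])
def res(v):
    a=[(T(v,m)-o)/.004 for m,o,_ in obs]
    for t,o in mv:
        if t=='button_top': a.append((T(v,bp(v[3]))-o)/.004)
        if t=='collar_top': a.append((T(v,bp(v[4]))-o)/.004)
        if t=='latch_post': a.append((T(v,bp(.145+.022,-.072*np.sin(v[5]),-.048+.072*np.cos(v[5])))-o)/.004)
    return np.concatenate(a)
f=least_squares(res,[.645,.024,.2,.26,.19,1.6],loss='soft_l1')
print(np.round(f.x,4)); print(np.round(res(f.x)*4).reshape(-1,3)); print([m[0] for m in mv])
np.save('fit.npy',f.x)
s=r.observe(); Rt=q2R(s['eef_rot']); print('tool',np.round(Rt.as_matrix(),3)); w=r.camera('wrist')
print('cam in tool',Rt.inv().apply(w['origin']-s['tcp_pos']))
v=f.x
for n in pics:
    img=cv2.cvtColor(pics[n]['frame'],cv2.COLOR_RGB2BGR); img=cv2.resize(img,None,fx=4,fy=4,interpolation=cv2.INTER_CUBIC)
    pts=[T(v,m) for m in list(M.values())+[bp(v[3]),bp(v[4]),bp(.167,-.072*np.sin(v[5]),-.048+.072*np.cos(v[5])),bp(.115),np.array([-.1,-.08,.014]),np.array([-.1,.08,.014]),np.array([.1,-.08,.014]),np.array([-.06,.09,.323]),np.array([-.06,-.09,.323])]]
    uv=project(pics[n],np.array(pts))
    for u in uv: cv2.drawMarker(img,tuple(int(x) for x in u*4+1.5),(0,0,255),cv2.MARKER_CROSS,14,1)
    c=uv[5]*4; x0=int(c[0]-330);y0=int(c[1]-300)
    cv2.imwrite(f'pics/b_{n}.png',img[max(y0,0):y0+560,x0:x0+700])
E
```

```text
[0.6448 0.0213 0.2587 0.2368 0.1712 1.3121]
[[  -3.   -0.   -1.]
 [  -0.   -1.    3.]
 [   1.   -1.    1.]
 [  -0.    5.    4.]
 [  -3.   -4.    0.]
 [   2.    2.   -1.]
 [  -0.   -4.    3.]
 [   1.    1.   -2.]
 [  -3.    0.    3.]
 [  -1.   -2.   -0.]
 [   2.   -0.    2.]
 [   1.    3.    0.]
 [  -2.   -2.    4.]
 [  67.   19. -168.]
 [  -0.    1.   -1.]
 [ -19.   44.  170.]
 [   5.   -4.    1.]
 [  -0.    0.   -2.]
 [ -67.  -67.  118.]
 [   4.    1.   -1.]
 [   2.    2.   -1.]
 [   2.    6.    1.]
 [-103.  -31.  230.]
 [   1.    4.    5.]
 [   0.   -0.    3.]
 [   4.    2.   -1.]
 [-139.  -70.  103.]
 [   1.   -3.   -1.]
 [   2.    4.    3.]
 [  -1.   -1.    1.]]
['button_top', 'collar_top', 'latch_post', 'button_top', 'collar_top', 'latch_post', 'button_top', 'latch_post', 'button_top', 'collar_top', 'latch_post']
tool [[-0.895  0.446 -0.   ]
 [ 0.446  0.895 -0.   ]
 [ 0.    -0.    -1.   ]]
cam in tool [ 0.06901121 -0.00030423 -0.17888212]
```

View pics/b_side.png

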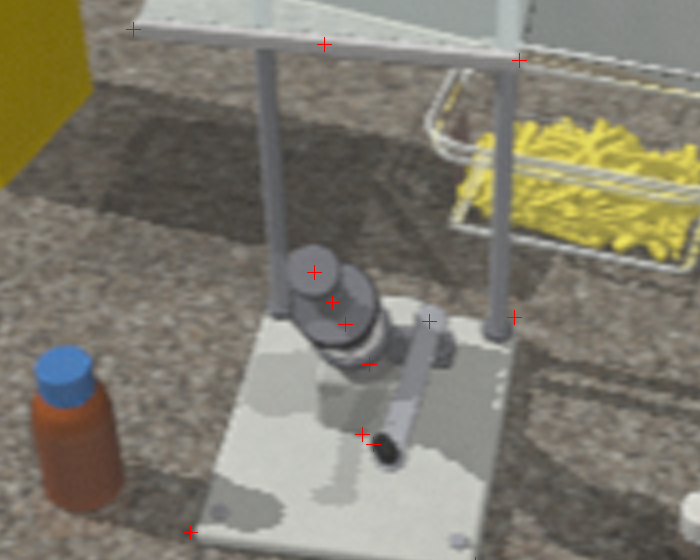

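View pics/b_top.png

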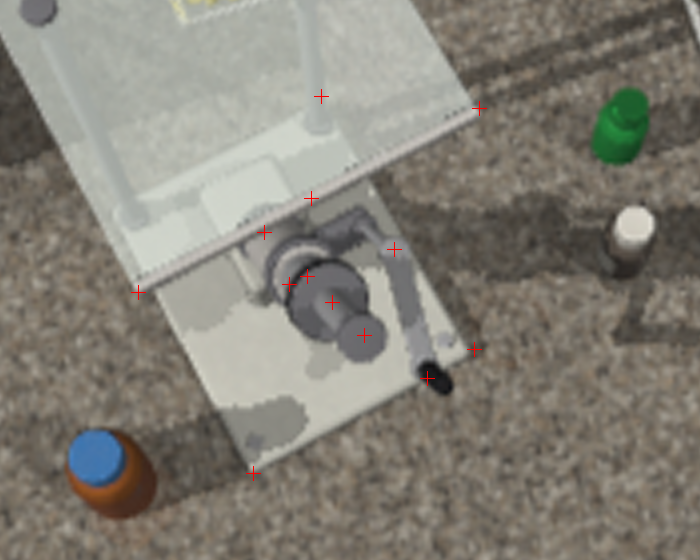

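Side crop: the model's button marker (313,270) lies on the button face and the foot-plate corner matches too. The post is at about (386,449), slightly off the marker, so I'll refine it later. Next is the move to a pose on the boom axis above the button.

```bash
cat >> h.py <<'E'
try: V=np.load('fit.npy')
except Exception: V=None
def W(m): 
    return R.from_euler('z',V[2]).apply(m)+np.array([V[0],V[1],0])
def Rtool(): return R.from_euler('z',V[2])*R.from_matrix(np.column_stack([-P,Y,-A]))
def row(pos,rot=None):
    s=r.observe(); Rc=q2R(s['eef_rot']); rot=Rtool() if rot is None else rot
    t=Rc.inv().apply(np.array(pos)-s['tcp_pos'])/.6; w=(Rc.inv()*rot).as_rotvec()/np.pi
    return np.round(t,4),np.round(w,4)
def where():
    s=r.observe(); m=R.from_euler('z',-V[2]).apply(s['tcp_pos']-np.array([V[0],V[1],0]))-F
    err=(Rtool().inv()*q2R(s['eef_rot'])).as_rotvec(degrees=True)
    print('t',round(s['time_s'],2),'s,p,y mm',np.round([m@A*1e3,m@P*1e3,m@Y*1e3],1),'roterr',np.round(err,1),'F tool',np.round(q2R(s['eef_rot']).inv().apply(s['wrist_force']),1),'open',round(s['opening'],3),'j',np.round(s['joint_positions'],2))
E
python3 -c "
from h import *
print(row(W(bp(.31)))); where(); print(W(bp(.31)))"
```

```text
(array([-0.7611, -0.5686, -0.1308]), array([-0.07  , -0.1859, -0.222 ]))
t 3.3 s,p,y mm [ 313.5 -141.8  557.6] roterr [12.6 33.5 40. ] F tool [ 0.4 -0.1 -0. ] open 1.004 j [ 1.04  0.3   1.52 -0.    1.32 -0.07]
[ 0.50189942 -0.01649707  0.28393713]
```

```bash
python3 -m pendant '[{"gripper":1,"tx":-0.76,"ty":-0.569,"tz":-0.131,"rx":-0.07,"ry":-0.186,"rz":-0.222},{"gripper":1,"tx":-0.76,"ty":-0.569,"tz":-0.131,"rx":-0.07,"ry":-0.186,"rz":-0.222},{"gripper":1,"tx":-0.76,"ty":-0.569,"tz":-0.131,"rx":-0.07,"ry":-0.186,"rz":-0.222},{"gripper":1,"tx":-0.76,"ty":-0.569,"tz":-0.131,"rx":-0.07,"ry":-0.186,"rz":-0.222},{"gripper":1,"tx":-0.76,"ty":-0.569,"tz":-0.131,"rx":-0.07,"ry":-0.186,"rz":-0.222},{"gripper":1,"tx":-0.76,"ty":-0.569,"tz":-0.131,"rx":-0.07,"ry":-0.186,"rz":-0.222},{"gripper":1,"tx":-0.76,"ty":-0.569,"tz":-0.131,"rx":-0.07,"ry":-0.186,"rz":-0.222},{"gripper":1,"tx":-0.76,"ty":-0.569,"tz":-0.131,"rx":-0.07,"ry":-0.186,"rz":-0.222},{"gripper":1,"tx":-0.76,"ty":-0.569,"tz":-0.131,"rx":-0.07,"ry":-0.186,"rz":-0.222},{"gripper":1,"tx":-0.76,"ty":-0.569,"tz":-0.131,"rx":-0.07,"ry":-0.186,"rz":-0.222},{"gripper":1,"tx":-0.76,"ty":-0.569,"tz":-0.131,"rx":-0.07,"ry":-0.186,"rz":-0.222},{"gripper":1,"tx":-0.76,"ty":-0.569,"tz":-0.131,"rx":-0.07,"ry":-0.186,"rz":-0.222}]'; python3 -c "
from h import *
print(row(W(bp(.31)))); where()"
```

```text
time_s: 4.3
tcp_pos: [0.4529, 0.0797, 0.2697]
eef_rot: [0.3, -0.123, 0.945, 0.039]
wrist_force: [0.5, 1.4, 0.6]
opening: 0.181
(array([-0.0446, -0.1759,  0.0025]), array([-0.    ,  0.001 ,  0.0003]))
t 4.3 s,p,y mm [311.4 -26.9 105.5] roterr [ 0.  -0.2 -0.1] F tool [-1.1  1.2 -0. ] open 0.181 j [ 0.01 -0.3   2.09  0.21  0.77 -1.92]
```

```bash
python3 -m pendant '[{"gripper":1,"tx":-0.0446,"ty":-0.176,"tz":0.0025},{"gripper":1,"tx":-0.0446,"ty":-0.176,"tz":0.0025},{"gripper":1,"tx":-0.0446,"ty":-0.176,"tz":0.0025},{"gripper":1,"tx":-0.0446,"ty":-0.176,"tz":0.0025},{"gripper":1,"tx":-0.0446,"ty":-0.176,"tz":0.0025}]'
python3 - <<'E'
from h import *
where()
p=snap('wrist','c_wrist'); 
for t in ['button_top','collar_top','latch_post','latch_pivot','boom_foot']:
    for d in r.pinpoint(p,t)[:2]:
        m=R.from_euler('z',-V[2]).apply(d['point']-np.array([V[0],V[1],0]))-F
        print(t,round(d['score'],2),'s p y',np.round([m@A*1e3,m@P*1e3,m@Y*1e3],1))
print(project(p,np.array([W(bp(.237)),W(bp(.1712)),W(bp(.145,0,-.048)),W(bp(.167,-.0713,-.042))])))
E
```

```text
t 4.3 s,p,y mm [311.4 -26.9 105.5] roterr [ 0.  -0.2 -0.1] F tool [-1.1  1.2 -0. ] open 0.181 j [ 0.01 -0.3   2.09  0.21  0.77 -1.92]
button_top 0.9 s p y [244.1   0.8  -0.5]
collar_top 0.82 s p y [175.   -4.1  -1.7]
latch_post 0.74 s p y [167.3 -71.  -39.2]
latch_post 0.61 s p y [ 67.6 -65.2 153.8]
latch_pivot 0.93 s p y [143.3  -0.3 -46.1]
boom_foot 0.72 s p y [ 1.4 -2.8  0. ]
[[153.19952862 253.54656946]
 [178.19279024 230.09371616]
 [141.25774819 223.00670911]
 [130.48542492 157.91134137]]validation failed for argument at $[0]...
```

View pics/c_wrist.png

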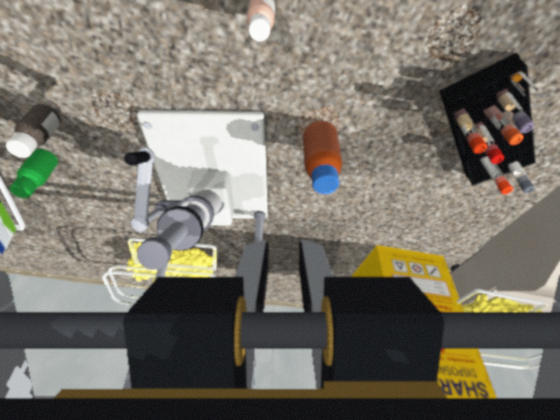

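The wrist view shows the button at (153,254), exactly where the model predicts. Rows need every key, so I resend with all of them.

```bash
python3 -m pendant '[{"gripper":1,"tx":-0.0446,"ty":-0.176,"tz":0.0025,"rx":0,"ry":0,"rz":0},{"gripper":1,"tx":-0.0446,"ty":-0.176,"tz":0.0025,"rx":0,"ry":0,"rz":0},{"gripper":1,"tx":-0.0446,"ty":-0.176,"tz":0.0025,"rx":0,"ry":0,"rz":0},{"gripper":1,"tx":-0.0446,"ty":-0.176,"tz":0.0025,"rx":0,"ry":0,"rz":0},{"gripper":1,"tx":-0.0446,"ty":-0.176,"tz":0.0025,"rx":0,"ry":0,"rz":0}]'
python3 - <<'E'
from h import *
where()
p=snap('wrist','d_wrist'); 
for t in ['button_top','collar_top','latch_post','latch_pivot','boom_foot']:
    for d in r.pinpoint(p,t)[:2]:
        m=R.from_euler('z',-V[2]).apply(d['point']-np.array([V[0],V[1],0]))-F
        print(t,round(d['score'],2),'s p y',np.round([m@A*1e3,m@P*1e3,m@Y*1e3],1))
print(project(p,np.array([W(bp(.237)),W(bp(.1712)),W(bp(.145,0,-.048)),W(bp(.167,-.0713,-.042))])))
E
```

```text
time_s: 5.02
tcp_pos: [0.5012, -0.0129, 0.282]
eef_rot: [0.298, -0.124, 0.946, 0.04]
wrist_force: [-0.2, 1.2, -0.3]
opening: 0.004
t 5.02 s,p,y mm [308.3  -0.9   3.7] roterr [-0.1  0.1 -0.1] F tool [0.1 1.2 0.3] open 0.004 j [-0.25 -0.18  1.96  0.39  0.85 -2.27]
button_top 0.59 s p y [241.7   3.2   2.4]
collar_top 0.72 s p y [173.3  -2.6  -1.9]
latch_post 0.95 s p y [168.1 -70.3 -36.3]
latch_pivot 0.65 s p y [145.7   2.5 -43.5]
[[278.35533269 224.40550627]
 [279.24734247 206.30799263]
 [233.91252999 200.89190265]
 [234.38650422 131.00889525]]
```

View pics/d_wrist.png

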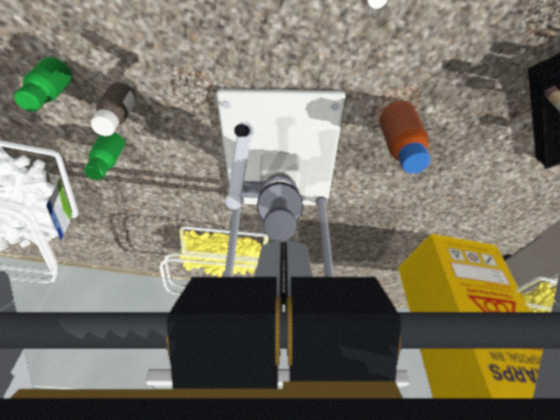

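The wrist view shows the button face at (280,222), under the shut fingertips at (283,245), and the post tip at (241,131). Next I advance along the axis.

```bash
python3 -m pendant '[{"gripper":1,"tx":-0.0015,"ty":-0.004,"tz":0.045,"rx":0,"ry":0,"rz":0},{"gripper":1,"tx":-0.0015,"ty":-0.004,"tz":0.085,"rx":0,"ry":0,"rz":0},{"gripper":1,"tx":-0.0015,"ty":-0.004,"tz":0.085,"rx":0,"ry":0,"rz":0},{"gripper":1,"tx":-0.0015,"ty":-0.004,"tz":0.085,"rx":0,"ry":0,"rz":0}]'
python3 - <<'E'
from h import *
where()
snap('wrist','e_wrist');snap('side','e_side')
E
```

```text
time_s: 5.65
tcp_pos: [0.5301, -0.0067, 0.2408]
eef_rot: [0.297, -0.125, 0.946, 0.04]
wrist_force: [0.4, -1.0, 0.3]
opening: 0.001
t 5.65 s,p,y mm [257.6  -0.4   2.3] roterr [-0.2  0.1 -0.1] F tool [-0.2 -1.1 -0.2] open 0.001 j [-0.22 -0.07  1.96  0.41  0.73 -2.29]
```

View pics/e_wrist.png

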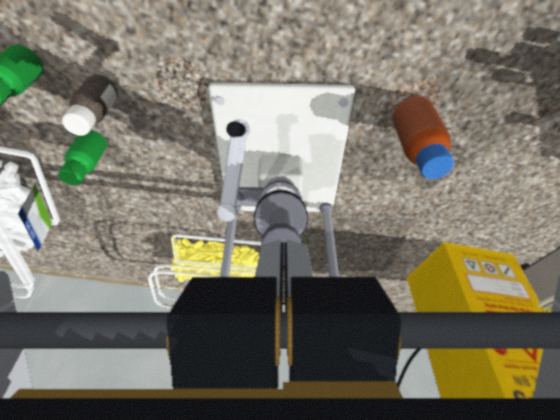

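View pics/e_side.png

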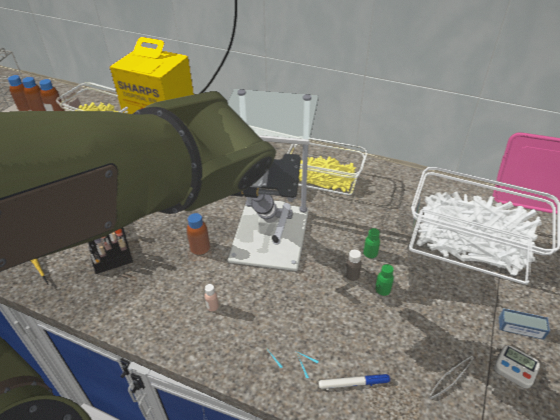

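The fingertips now cover the button and the shield is clear. Next is a slow push of about 2.5 mm per row, watching the force.

```bash
python3 -m pendant '[{"gripper":1,"tx":0,"ty":-0.001,"tz":0.008,"rx":0,"ry":0,"rz":0},{"gripper":1,"tx":0,"ty":-0.001,"tz":0.014,"rx":0,"ry":0,"rz":0},{"gripper":1,"tx":0,"ty":-0.001,"tz":0.018,"rx":0,"ry":0,"rz":0},{"gripper":1,"tx":0,"ty":-0.001,"tz":0.022,"rx":0,"ry":0,"rz":0},{"gripper":1,"tx":0,"ty":-0.001,"tz":0.026,"rx":0,"ry":0,"rz":0},{"gripper":1,"tx":0,"ty":-0.001,"tz":0.03,"rx":0,"ry":0,"rz":0},{"gripper":1,"tx":0,"ty":-0.001,"tz":0.034,"rx":0,"ry":0,"rz":0},{"gripper":1,"tx":0,"ty":-0.001,"tz":0.038,"rx":0,"ry":0,"rz":0}]'
python3 - <<'E'
from h import *
where()
p=snap('wrist','f_wrist'); print(project(p,[W(bp(x)) for x in (.18,.171,.16)]))
for d in r.pinpoint(p,'collar_top')[:2]:
        m=R.from_euler('z',-V[2]).apply(d['point']-np.array([V[0],V[1],0]))-F
        print(round(d['score'],2),'s p y',np.round([m@A*1e3,m@P*1e3,m@Y*1e3],1))
E
```

```text
time_s: 6.42
tcp_pos: [0.5433, -0.0044, 0.2237]
eef_rot: [0.299, -0.125, 0.945, 0.039]
wrist_force: [-2.0, -1.1, 2.2]
opening: 0.006
t 6.42 s,p,y mm [235.9   0.7   1.1] roterr [-0.1 -0.1 -0.2] F tool [ 0.6 -0.6 -3.1] open 0.006 j [-0.21 -0.02  1.96  0.42  0.68 -2.3 ]
[[281.68600146 227.61789418]
 [281.73351688 224.31653695]
 [281.78732142 220.57821304]]
0.76 s p y [171.5  -2.1  -1.5]
```

View pics/f_wrist.png

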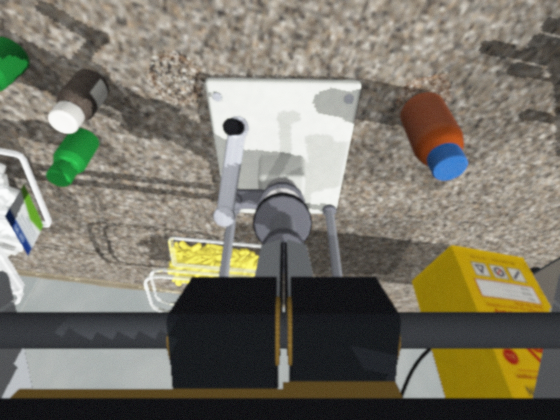

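Axial force is 3.1 N, so only the inner tube is sliding; the collar is unchanged at about 171 mm. I keep pushing slowly.

```bash
python3 -m pendant '[{"gripper":1,"tx":0.001,"ty":-0.001,"tz":0.005,"rx":0,"ry":0,"rz":0},{"gripper":1,"tx":0.001,"ty":-0.001,"tz":0.01,"rx":0,"ry":0,"rz":0},{"gripper":1,"tx":0.001,"ty":-0.001,"tz":0.015,"rx":0,"ry":0,"rz":0},{"gripper":1,"tx":0.001,"ty":-0.001,"tz":0.02,"rx":0,"ry":0,"rz":0},{"gripper":1,"tx":0.001,"ty":-0.001,"tz":0.025,"rx":0,"ry":0,"rz":0},{"gripper":1,"tx":0.001,"ty":-0.001,"tz":0.03,"rx":0,"ry":0,"rz":0},{"gripper":1,"tx":0.001,"ty":-0.001,"tz":0.035,"rx":0,"ry":0,"rz":0},{"gripper":1,"tx":0.001,"ty":-0.001,"tz":0.04,"rx":0,"ry":0,"rz":0},{"gripper":1,"tx":0.001,"ty":-0.001,"tz":0.045,"rx":0,"ry":0,"rz":0},{"gripper":1,"tx":0.001,"ty":-0.001,"tz":0.05,"rx":0,"ry":0,"rz":0},{"gripper":1,"tx":0.001,"ty":-0.001,"tz":0.055,"rx":0,"ry":0,"rz":0},{"gripper":1,"tx":0.001,"ty":-0.001,"tz":0.06,"rx":0,"ry":0,"rz":0}]'
python3 - <<'E'
from h import *
where()
p=snap('wrist','g_wrist')
for d in r.pinpoint(p,'collar_top')[:2]:
        m=R.from_euler('z',-V[2]).apply(d['point']-np.array([V[0],V[1],0]))-F
        print(round(d['score'],2),'s p y',np.round([m@A*1e3,m@P*1e3,m@Y*1e3],1))
E
```

```text
time_s: 7.52
tcp_pos: [0.5631, 0.0002, 0.1934]
eef_rot: [0.299, -0.124, 0.945, 0.039]
wrist_force: [1.5, -0.7, 3.3]
opening: 0.003
t 7.52 s,p,y mm [199.5   0.    0.5] roterr [-0.1 -0.  -0.1] F tool [-2.9 -1.  -2. ] open 0.003 j [-0.18  0.06  1.95  0.45  0.61 -2.32]
0.77 s p y [172.2  -1.1  -1.1]
0.21 s p y [142.2   3.4 -46.3]
```

View pics/g_wrist.png

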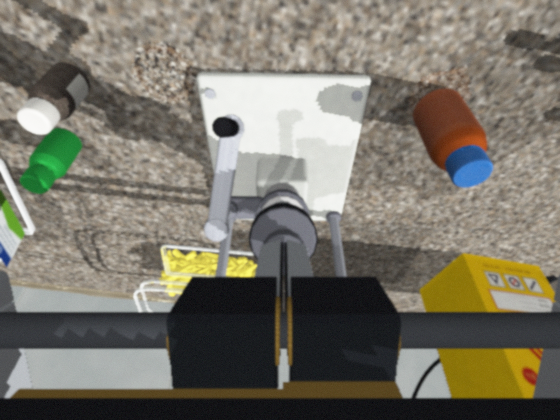

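```bash
python3 -m pendant '[{"gripper":1,"tx":0,"ty":0,"tz":0.005,"rx":0,"ry":0,"rz":0},{"gripper":1,"tx":0,"ty":0,"tz":0.01,"rx":0,"ry":0,"rz":0},{"gripper":1,"tx":0,"ty":0,"tz":0.014,"rx":0,"ry":0,"rz":0},{"gripper":1,"tx":0,"ty":0,"tz":0.018,"rx":0,"ry":0,"rz":0},{"gripper":1,"tx":0,"ty":0,"tz":0.022,"rx":0,"ry":0,"rz":0},{"gripper":1,"tx":0,"ty":0,"tz":0.026,"rx":0,"ry":0,"rz":0},{"gripper":1,"tx":0,"ty":0,"tz":0.030,"rx":0,"ry":0,"rz":0},{"gripper":1,"tx":0,"ty":0,"tz":0.033,"rx":0,"ry":0,"rz":0},{"gripper":1,"tx":0,"ty":0,"tz":0.036,"rx":0,"ry":0,"rz":0}]'
python3 - <<'E'
from h import *
where()
p=snap('wrist','i_wrist')
for d in r.pinpoint(p,'collar_top')[:2]:
        m=R.from_euler('z',-V[2]).apply(d['point']-np.array([V[0],V[1],0]))-F
        print(round(d['score'],2),'s p y',np.round([m@A*1e3,m@P*1e3,m@Y*1e3],1))
E
```

```text
time_s: 8.37
tcp_pos: [0.5748, 0.0035, 0.1751]
eef_rot: [0.298, -0.125, 0.946, 0.039]
wrist_force: [-3.7, -3.9, 4.3]
opening: 0.003
t 8.37 s,p,y mm [177.5  -0.6   0.7] roterr [-0.1  0.  -0.1] F tool [ 1.3 -2.8 -6.1] open 0.003 j [-0.17  0.12  1.94  0.47  0.57 -2.33]
0.85 s p y [168.4  -1.4  -1.2]
```

Force has stepped up and the collar is now moving, so the inner tube is home. I keep on with the middle tube.

```bash
python3 -m pendant '[{"gripper":1,"tx":0,"ty":-0.001,"tz":0.005,"rx":0,"ry":0,"rz":0},{"gripper":1,"tx":0,"ty":-0.001,"tz":0.01,"rx":0,"ry":0,"rz":0},{"gripper":1,"tx":0,"ty":-0.001,"tz":0.015,"rx":0,"ry":0,"rz":0},{"gripper":1,"tx":0,"ty":-0.001,"tz":0.02,"rx":0,"ry":0,"rz":0},{"gripper":1,"tx":0,"ty":-0.001,"tz":0.025,"rx":0,"ry":0,"rz":0},{"gripper":1,"tx":0,"ty":-0.001,"tz":0.03,"rx":0,"ry":0,"rz":0},{"gripper":1,"tx":0,"ty":-0.001,"tz":0.035,"rx":0,"ry":0,"rz":0},{"gripper":1,"tx":0,"ty":-0.001,"tz":0.04,"rx":0,"ry":0,"rz":0},{"gripper":1,"tx":0,"ty":-0.001,"tz":0.045,"rx":0,"ry":0,"rz":0},{"gripper":1,"tx":0,"ty":-0.001,"tz":0.05,"rx":0,"ry":0,"rz":0}]'
python3 - <<'E'
from h import *
where()
p=snap('wrist','j_wrist')
for d in r.pinpoint(p,'collar_top')[:2]:
        m=R.from_euler('z',-V[2]).apply(d['point']-np.array([V[0],V[1],0]))-F
        print(round(d['score'],2),'s p y',np.round([m@A*1e3,m@P*1e3,m@Y*1e3],1))
E
```

```text
time_s: 9.3
tcp_pos: [0.5915, 0.0077, 0.1501]
eef_rot: [0.298, -0.125, 0.946, 0.04]
wrist_force: [-4.3, -0.8, 6.2]
opening: 0.007
t 9.3 s,p,y mm [147.1  -0.7   0.5] roterr [-0.2  0.  -0.1] F tool [ 0.1  0.4 -7.6] open 0.007 j [-0.16  0.19  1.92  0.5   0.51 -2.36]
0.65 s p y [138.2  -0.   -2.3]
0.16 s p y [166.4 -67.9 -37. ]
```

View pics/j_wrist.png

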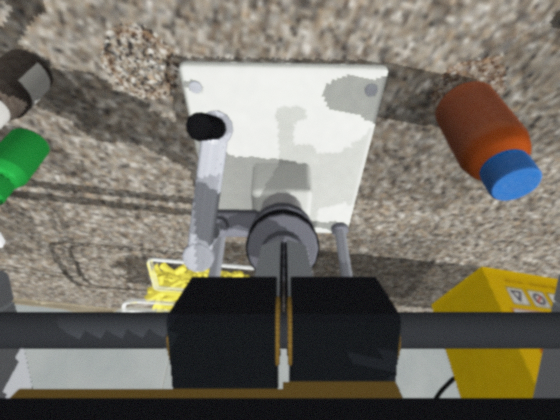

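```bash
python3 -m pendant '[{"gripper":1,"tx":0,"ty":-0.001,"tz":0.005,"rx":0,"ry":0,"rz":0},{"gripper":1,"tx":0,"ty":-0.001,"tz":0.008,"rx":0,"ry":0,"rz":0},{"gripper":1,"tx":0,"ty":-0.001,"tz":0.011,"rx":0,"ry":0,"rz":0},{"gripper":1,"tx":0,"ty":-0.001,"tz":0.013,"rx":0,"ry":0,"rz":0},{"gripper":1,"tx":0,"ty":-0.001,"tz":0.013,"rx":0,"ry":0,"rz":0}]'; python3 -c "
from h import *
where()"
```

```text
time_s: 9.82
tcp_pos: [0.5953, 0.0086, 0.1446]
eef_rot: [0.297, -0.125, 0.946, 0.04]
wrist_force: [-36.8, -3.6, 32.8]
opening: 0.004
t 9.82 s,p,y mm [140.4  -0.7   0.4] roterr [-0.2  0.1 -0.2] F tool [ 11.2   6.1 -47.8] open 0.004 j [-0.15  0.2   1.92  0.5   0.5  -2.37]
```

The hard stop is at s = 140.4 mm with 48 N, where 141 mm was expected. I retract along the axis and look.

```bash
python3 -m pendant '[{"gripper":1,"tx":0,"ty":0,"tz":-0.02,"rx":0,"ry":0,"rz":0},{"gripper":1,"tx":0,"ty":0,"tz":-0.07,"rx":0,"ry":0,"rz":0},{"gripper":1,"tx":0,"ty":0,"tz":-0.14,"rx":0,"ry":0,"rz":0},{"gripper":1,"tx":0,"ty":0,"tz":-0.14,"rx":0,"ry":0,"rz":0},{"gripper":1,"tx":0.08,"ty":-0.05,"tz":-0.14,"rx":0,"ry":0,"rz":0},{"gripper":1,"tx":0.12,"ty":-0.06,"tz":-0.14,"rx":0,"ry":0,"rz":0},{"gripper":1,"tx":0.12,"ty":-0.06,"tz":-0.14,"rx":0,"ry":0,"rz":0},{"gripper":1,"tx":0.12,"ty":-0.06,"tz":-0.14,"rx":0,"ry":0,"rz":0}]'
python3 - <<'E'
from h import *
where()
for n in ['wrist','top']:
  p=snap(n,'k_'+n)
  for t in ['button_top','collar_top','latch_post','latch_pivot']:
    for d in r.pinpoint(p,t)[:2]:
        m=R.from_euler('z',-V[2]).apply(d['point']-np.array([V[0],V[1],0]))-F
        print(n,t,round(d['score'],2),'s p y',np.round([m@A*1e3,m@P*1e3,m@Y*1e3],1))
  print(project(p,np.array([W(bp(.141)),W(bp(.129)),W(bp(.145,0,-.048)),W(bp(.167,-.0709,-.0357)),W(bp(.185,-.0709,-.0357))])))
E
```

```text
time_s: 10.48
tcp_pos: [0.5021, -0.0501, 0.1747]
eef_rot: [0.294, -0.122, 0.947, 0.038]
wrist_force: [0.6, -0.9, 0.6]
opening: 0.004
t 10.48 s,p,y mm [225.3 -69.6 -32.6] roterr [0.1 0.6 0.1] F tool [-0.7 -1.  -0.3] open 0.004 j [-0.35 -0.03  2.09  0.56  0.64 -2.55]
wrist collar_top 0.7 s p y [ 70.4 -65.5 151. ]
wrist latch_post 0.81 s p y [164.9 -69.1 -38.9]
[[321.04477431 297.47587148]
 [319.60942323 291.18196189]
 [265.57668949 299.7044138 ]
 [279.1629068  226.82341911]
 [278.78051909 233.7724697 ]]
top button_top 0.59 s p y [138.    1.5   0.9]
top collar_top 0.59 s p y [129.9  -1.2  -1.9]
top latch_post 0.66 s p y [165.1 -69.5 -31.9]
top latch_post 0.34 s p y [290.9  94.3   4.3]
top latch_pivot 0.58 s p y [150.4   0.2 -48.5]
[[261.98873691 224.9422866 ]
 [260.69883895 223.61169901]
 [280.97511355 215.21047664]
 [291.82472385 246.61173404]
 [294.33524126 249.03985448]]
```

View pics/k_wrist.png

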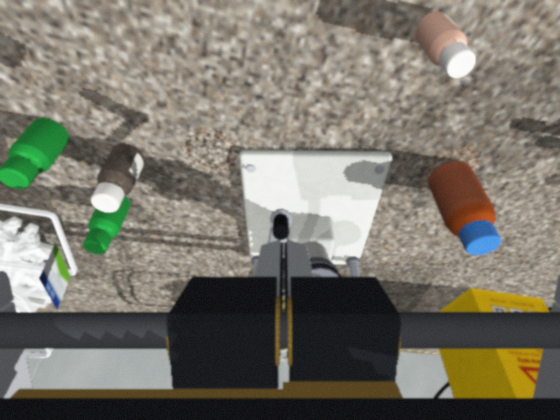

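View pics/k_top.png

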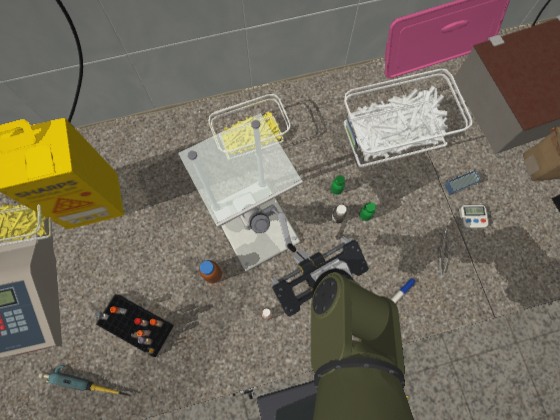

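The boom is collapsed: the top view puts the button at s≈138 mm and the collar at 130 mm. The post in the wrist view at (281,222) agrees with p = −70, y = −36. Joint 6 is near its limit, so I turn the tool +30° about its axis, which also suits the latch swing, and open the jaws above the post.

```bash
cat >> h.py <<'E'
def RT(th): return Rtool()*R.from_euler('z',th,degrees=True)
E
python3 -c "
from h import *
print(row(W(bp(.225,-.0705,-.036)),RT(30)))"
```

```text
(array([ 0.0038, -0.0066,  0.001 ]), array([-0.0011, -0.0025,  0.1666]))
```

```bash
python3 -m pendant '[{"gripper":0.1,"tx":0.004,"ty":-0.007,"tz":0.001,"rx":-0.001,"ry":-0.0025,"rz":0.167},{"gripper":0.1,"tx":0.004,"ty":-0.007,"tz":0.001,"rx":-0.001,"ry":-0.0025,"rz":0.167},{"gripper":0.1,"tx":0.004,"ty":-0.007,"tz":0.001,"rx":-0.001,"ry":-0.0025,"rz":0.167},{"gripper":0.1,"tx":0.004,"ty":-0.007,"tz":0.001,"rx":-0.001,"ry":-0.0025,"rz":0.167},{"gripper":0.1,"tx":0.004,"ty":-0.007,"tz":0.001,"rx":-0.001,"ry":-0.0025,"rz":0.167},{"gripper":0.1,"tx":0.004,"ty":-0.007,"tz":0.001,"rx":-0.001,"ry":-0.0025,"rz":0.167},{"gripper":0.1,"tx":0.004,"ty":-0.007,"tz":0.001,"rx":-0.001,"ry":-0.0025,"rz":0.167}]' 12
python3 - <<'E'
from h import *
where()
p=snap('wrist','l_wrist')
for t in ['latch_post']:
    for d in r.pinpoint(p,t)[:2]:
        m=R.from_euler('z',-V[2]).apply(d['point']-np.array([V[0],V[1],0]))-F
        print(t,round(d['score'],2),'s p y',np.round([m@A*1e3,m@P*1e3,m@Y*1e3],1))
print(project(p,np.array([W(bp(.145,0,-.048)),W(bp(.149,-.0709,-.0357)),W(bp(.167,-.0709,-.0357)),W(bp(.185,-.0709,-.0357))])))
print(row(W(bp(.158,-.0705,-.036)),RT(30)))
E
```

```text
time_s: 11.57
tcp_pos: [0.5024, -0.0538, 0.1739]
eef_rot: [0.278, 0.125, 0.946, 0.114]
wrist_force: [-0.5, -0.3, 0.5]
opening: 0.434
t 11.57 s,p,y mm [225.  -70.5 -36.2] roterr [ 0.   0.  29.8] F tool [ 0.1 -0.3 -0.7] open 0.434 j [-0.36 -0.03  2.09  0.59  0.64 -2.07]
[[312.65251433 295.86208685]
 [284.01256098 220.77414892]
 [284.04452025 227.05106551]
 [284.08135233 234.28501924]]
(array([1.000e-04, 4.000e-04, 1.117e-01]), array([-0.0002,  0.    ,  0.0006]))
```

View pics/l_wrist.png

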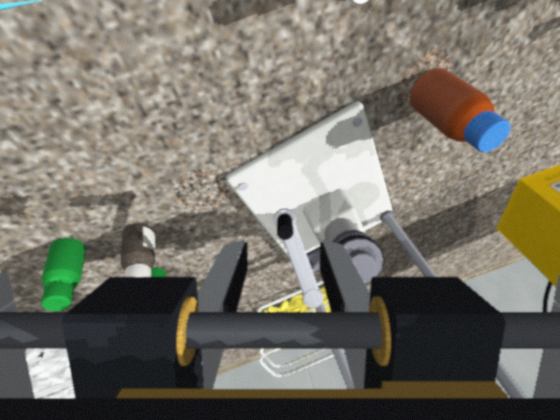

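In the wrist view the post (285,225) is centred between the open fingers (235 and 335) and the bar runs back to its pin at (313,297). I descend and close gently.

```bash
python3 -m pendant '[{"gripper":0.1,"tx":0,"ty":0,"tz":0.04,"rx":0,"ry":0,"rz":0},{"gripper":0.1,"tx":0,"ty":0,"tz":0.08,"rx":0,"ry":0,"rz":0},{"gripper":0.1,"tx":0,"ty":0,"tz":0.108,"rx":0,"ry":0,"rz":0},{"gripper":0.1,"tx":0,"ty":0,"tz":0.108,"rx":0,"ry":0,"rz":0},{"gripper":1,"tx":0,"ty":0,"tz":0.108,"rx":0,"ry":0,"rz":0},{"gripper":1,"tx":0,"ty":0,"tz":0.108,"rx":0,"ry":0,"rz":0},{"gripper":1,"tx":0,"ty":0,"tz":0.108,"rx":0,"ry":0,"rz":0},{"gripper":1,"tx":0,"ty":0,"tz":0.108,"rx":0,"ry":0,"rz":0},{"gripper":1,"tx":0,"ty":0,"tz":0.108,"rx":0,"ry":0,"rz":0},{"gripper":1,"tx":0,"ty":0,"tz":0.108,"rx":0,"ry":0,"rz":0}]' 12
python3 - <<'E'
from h import *
where()
p=snap('wrist','m_wrist')
E
```

```text
time_s: 12.5
tcp_pos: [0.5385, -0.0445, 0.1214]
eef_rot: [0.279, 0.125, 0.945, 0.114]
wrist_force: [-2.7, 0.1, 5.3]
opening: 0.122
t 12.5 s,p,y mm [160.7 -70.1 -36.4] roterr [ 0.  -0.1 29.9] F tool [-0.4  1.2 -5.9] open 0.122 j [-0.31  0.14  2.07  0.69  0.5  -2.15]
```

View pics/m_wrist.png

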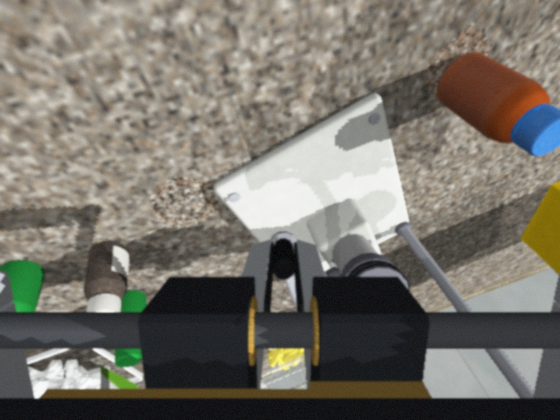

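```bash
cat > arc.py <<'E'
from h import *
import sys
where()
s=r.observe(); m=R.from_euler('z',-V[2]).apply(s['tcp_pos']-np.array([V[0],V[1],0]))-F
p,y=m@P,m@Y; f0=np.arctan2(-p,y+.048); rad=np.hypot(p,y+.048); print('phi',f0,'rad',rad)
Rc=q2R(s['eef_rot']); Rs=R.from_euler('z',V[2])
end=float(sys.argv[1]); n=int(sys.argv[2])
for f in np.linspace(f0,end,n+1)[1:]:
    pp=-.0715*np.sin(f); yy=-.048+.0715*np.cos(f)
    d=Rc.inv().apply(Rs.apply((pp-p)*P+(yy-y)*Y))/.6
    print(round(f,3),np.round(d,3))
E
python3 arc.py 0.6 9
```

```text
t 12.55 s,p,y mm [160.7 -70.1 -36.5] roterr [ 0.  -0.1 29.9] F tool [ 0.2 -0.1 -5.7] open 0.124 j [-0.31  0.14  2.07  0.69  0.5  -2.15]
phi 1.4077104185119782 rad 0.07108526015313923
1.318 [ 0.004  0.01  -0.   ]
1.228 [ 0.006  0.02  -0.   ]
1.138 [ 0.008  0.031 -0.   ]
1.049 [ 0.008  0.042 -0.   ]
0.959 [ 0.008  0.052 -0.   ]
0.869 [ 0.006  0.063 -0.   ]
0.779 [ 0.004  0.073 -0.   ]
0.69 [ 0.001  0.083 -0.   ]
0.6 [-0.004  0.093 -0.   ]
```

```bash
python3 -m pendant '[{"gripper":1,"tx":0.003,"ty":0.01,"tz":-0.003,"rx":0,"ry":0,"rz":0},{"gripper":1,"tx":0.005,"ty":0.02,"tz":-0.003,"rx":0,"ry":0,"rz":0},{"gripper":1,"tx":0.007,"ty":0.031,"tz":-0.003,"rx":0,"ry":0,"rz":0},{"gripper":1,"tx":0.008,"ty":0.042,"tz":-0.003,"rx":0,"ry":0,"rz":0},{"gripper":1,"tx":0.008,"ty":0.052,"tz":-0.003,"rx":0,"ry":0,"rz":0},{"gripper":1,"tx":0.006,"ty":0.063,"tz":-0.003,"rx":0,"ry":0,"rz":0},{"gripper":1,"tx":0.004,"ty":0.073,"tz":-0.003,"rx":0,"ry":0,"rz":0},{"gripper":1,"tx":0.001,"ty":0.083,"tz":-0.003,"rx":0,"ry":0,"rz":0},{"gripper":1,"tx":-0.004,"ty":0.093,"tz":-0.003,"rx":0,"ry":0,"rz":0}]' 12; python3 arc.py -0.02 8
python3 - <<'E'
from h import *
snap('wrist','n_wrist');snap('top','n_top');snap('side','n_side')
E
```

```text
time_s: 13.3
tcp_pos: [0.5483, 0.0077, 0.1392]
eef_rot: [0.278, 0.125, 0.946, 0.114]
wrist_force: [-0.8, -0.6, -5.4]
opening: 0.121
t 13.3 s,p,y mm [162.2 -41.2  11.5] roterr [ 0.   0.1 29.9] F tool [ 3.2 -2.2  3.9] open 0.121 j [-0.17  0.11  2.04  0.54  0.48 -1.9 ]
phi 0.6055472019190064 rad 0.07236315975908417
0.527 [-0.006  0.008 -0.   ]
0.449 [-0.011  0.016 -0.   ]
0.371 [-0.016  0.023 -0.   ]
0.293 [-0.022  0.03  -0.   ]
0.215 [-0.029  0.037 -0.   ]
0.136 [-0.036  0.043 -0.   ]
0.058 [-0.044  0.048 -0.   ]
-0.02 [-0.052  0.053 -0.   ]
```

View pics/n_wrist.png

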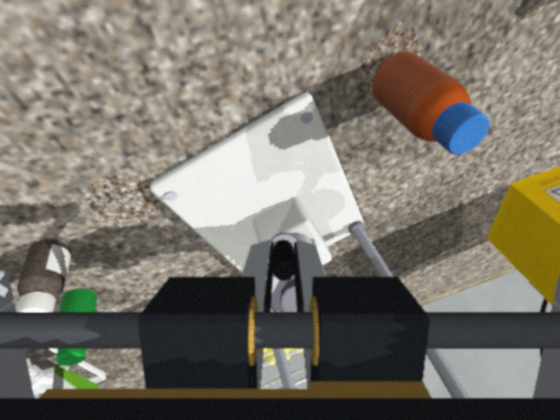

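View pics/n_side.png

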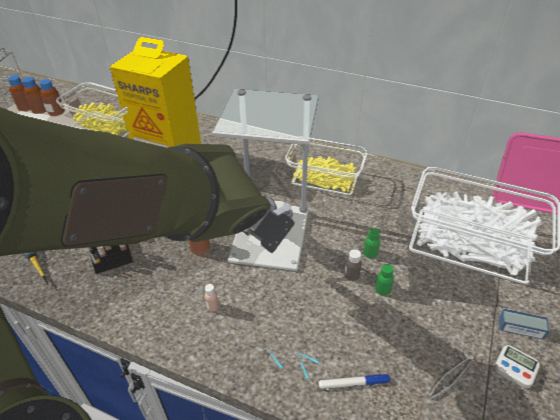

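The post is still gripped at (283,258), the bar is half-way and everything is clear. I finish the swing.

```bash
python3 -m pendant '[{"gripper":1,"tx":-0.006,"ty":0.008,"tz":0,"rx":0,"ry":0,"rz":0},{"gripper":1,"tx":-0.011,"ty":0.016,"tz":0,"rx":0,"ry":0,"rz":0},{"gripper":1,"tx":-0.016,"ty":0.023,"tz":0,"rx":0,"ry":0,"rz":0},{"gripper":1,"tx":-0.022,"ty":0.03,"tz":0,"rx":0,"ry":0,"rz":0},{"gripper":1,"tx":-0.029,"ty":0.037,"tz":0,"rx":0,"ry":0,"rz":0},{"gripper":1,"tx":-0.036,"ty":0.043,"tz":0,"rx":0,"ry":0,"rz":0},{"gripper":1,"tx":-0.044,"ty":0.048,"tz":0,"rx":0,"ry":0,"rz":0},{"gripper":1,"tx":-0.052,"ty":0.053,"tz":0,"rx":0,"ry":0,"rz":0},{"gripper":1,"tx":-0.053,"ty":0.053,"tz":0,"rx":0,"ry":0,"rz":0},{"gripper":1,"tx":-0.053,"ty":0.053,"tz":0,"rx":0,"ry":0,"rz":0}]' 12; python3 arc.py -0.03 1
python3 - <<'E'
from h import *
snap('wrist','o_wrist');snap('side','o_side')
E
```

```text
time_s: 14.28
tcp_pos: [0.5794, 0.0284, 0.1638]
eef_rot: [0.277, 0.124, 0.946, 0.114]
wrist_force: [-8.8, -2.0, -1.5]
opening: 0.119
t 14.28 s,p,y mm [162.    1.9  23.5] roterr [-0.   0.2 29.8] F tool [ 7.3 -3.8 -3.9] open 0.119 j [-0.11  0.14  1.94  0.43  0.52 -1.74]
phi -0.025931642021078016 rad 0.07155336082157365
-0.03 [-0.  0. -0.]
```

View pics/o_wrist.png

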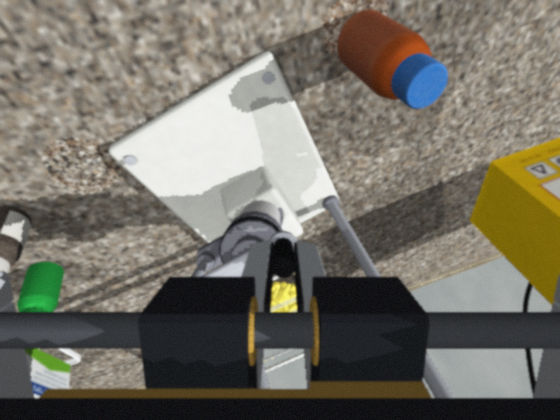

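View pics/o_side.png

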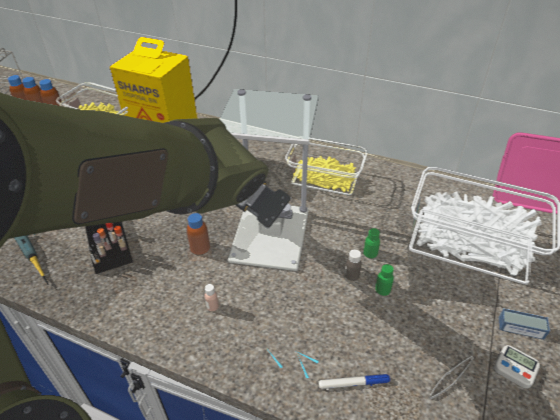

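```bash
python3 -m pendant '[{"gripper":1,"tx":-0.003,"ty":0.002,"tz":0,"rx":0,"ry":0,"rz":0},{"gripper":1,"tx":-0.006,"ty":0.0033,"tz":0,"rx":0,"ry":0,"rz":0},{"gripper":1,"tx":-0.006,"ty":0.0033,"tz":0,"rx":0,"ry":0,"rz":0},{"gripper":1,"tx":-0.006,"ty":0.0033,"tz":0,"rx":0,"ry":0,"rz":0}]' 12; python3 arc.py -0.03 1
```

```text
time_s: 14.72
tcp_pos: [0.5809, 0.0283, 0.1642]
eef_rot: [0.274, 0.125, 0.947, 0.113]
wrist_force: [-19.2, -13.3, -3.7]
opening: 0.123
t 14.72 s,p,y mm [161.5   3.3  23.1] roterr [ 0.   0.5 29.8] F tool [ 13.5 -16.9  -9.4] open 0.123 j [-0.11  0.14  1.94  0.42  0.53 -1.73]
phi -0.046574060193525106 rad 0.07114590799213037
-0.03 [ 0.002 -0.     0.   ]
```

It is hard against the closed stop, with about 22 N opposing. I release and back off along the axis, then towards the robot.

```bash
python3 -m pendant '[{"gripper":0.1,"tx":0,"ty":0,"tz":0,"rx":0,"ry":0,"rz":0},{"gripper":0.1,"tx":0,"ty":0,"tz":0,"rx":0,"ry":0,"rz":0},{"gripper":0.1,"tx":0,"ty":0,"tz":0,"rx":0,"ry":0,"rz":0},{"gripper":0.1,"tx":0,"ty":0,"tz":0,"rx":0,"ry":0,"rz":0},{"gripper":0.1,"tx":0,"ty":0,"tz":-0.04,"rx":0,"ry":0,"rz":0},{"gripper":0.1,"tx":0,"ty":0,"tz":-0.1,"rx":0,"ry":0,"rz":0},{"gripper":0.1,"tx":0,"ty":0,"tz":-0.16,"rx":0,"ry":0,"rz":0},{"gripper":0.1,"tx":0,"ty":0,"tz":-0.22,"rx":0,"ry":0,"rz":0},{"gripper":0.1,"tx":0.08,"ty":0,"tz":-0.27,"rx":0,"ry":0,"rz":0},{"gripper":0.1,"tx":0.1,"ty":0,"tz":-0.28,"rx":0,"ry":0,"rz":0},{"gripper":0.1,"tx":0.1,"ty":0,"tz":-0.28,"rx":0,"ry":0,"rz":0},{"gripper":0.1,"tx":0.1,"ty":0,"tz":-0.28,"rx":0,"ry":0,"rz":0}]' 12
python3 - <<'E'
from h import *
where()
T=W(np.zeros(3))
for n in ['side','top','wrist']:
  p=snap(n,'q_'+n)
  for t in ['button_top','collar_top','latch_post','dropper_bottle_mid','brown_bottle_mid','dark_vial_mid']:
    for d in r.pinpoint(p,t)[:2]:
        m=R.from_euler('z',-V[2]).apply(d['point']-np.array([V[0],V[1],0]))-F
        print(n,t,round(d['score'],2),'s p y',np.round([m@A*1e3,m@P*1e3,m@Y*1e3],1),np.round(d['point'],3))
  print(project(p,np.array([W(bp(.185,0,.024)),W(bp(.150,0,.024)),W(bp(.145,0,-.048))])))
E
```

```text
time_s: 15.72
tcp_pos: [0.4397, 0.0217, 0.2745]
eef_rot: [0.276, 0.124, 0.946, 0.113]
wrist_force: [0.5, 0.1, -0.2]
opening: 0.449
t 15.72 s,p,y mm [331.2 -46.7  52.8] roterr [ 0.   0.3 29.8] F tool [-0.3  0.1  0.5] open 0.449 j [-0.19 -0.34  2.1   0.33  0.85 -1.65]
side button_top 0.4 s p y [136.4  -2.8   0.6] [0.596 0.009 0.14 ]
side button_top 0.3 s p y [131.9  -1.1  -0.6] [0.6   0.009 0.137]
side collar_top 0.77 s p y [129.6  -0.2  -0.4] [0.602 0.01  0.136]
side latch_post 0.57 s p y [167.3  -1.4  24.3] [0.574 0.028 0.166]
side dropper_bottle_mid 0.65 s p y [ 145.1 -201.    83.4] [0.413 0.046 0.034]
side brown_bottle_mid 0.77 s p y [ 67.6 -61.8 153.1] [0.548 0.154 0.05 ]
side dark_vial_mid 0.87 s p y [  36.2  -35.4 -238.1] [ 0.687 -0.214  0.039]
side dark_vial_mid 0.82 s p y [  93.7 -122.8 -269.7] [ 0.594 -0.271  0.036]
[[249.1102418  199.27475986]
 [251.72713963 203.00389094]
 [286.06278202 206.84898975]]
top button_top 0.65 s p y [ 72.  -65.8 154.4] [0.542 0.154 0.051]
top button_top 0.57 s p y [  75.8  -94.9 -201.2] [ 0.608 -0.196  0.038]
top collar_top 0.57 s p y [127.7  -1.7
[... 533 characters left out ...]
21047664]]
wrist button_top 0.51 s p y [140.8   4.3  -1.8] [0.6   0.008 0.148]
wrist collar_top 0.63 s p y [129.6  -4.1  -1.8] [0.599 0.007 0.134]
wrist latch_post 0.81 s p y [167.    1.9  24.7] [0.576 0.029 0.168]
wrist dropper_bottle_mid 0.71 s p y [ 1.429e+02  2.900e+00 -1.000e-01] [0.597 0.008 0.149]
wrist dropper_bottle_mid 0.65 s p y [ 141.2 -199.6   85.4] [0.416 0.049 0.031]
wrist brown_bottle_mid 0.93 s p y [ 73.1 -65.1 151.6] [0.543 0.151 0.052]
wrist dark_vial_mid 0.84 s p y [  93.6 -122.  -265.3] [ 0.593 -0.267  0.037]
wrist dark_vial_mid 0.73 s p y [  38.5  -43.5 -235.3] [ 0.678 -0.213  0.037]
[[282.68228033 256.77755529]
 [282.82858313 245.81910321]
 [229.92460407 273.22123215]]
```

View pics/q_wrist.png

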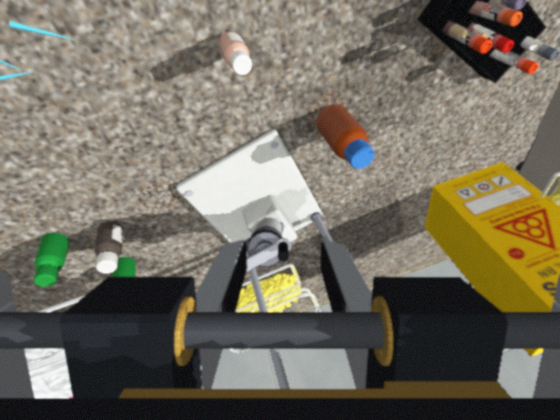

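View pics/q_top.png

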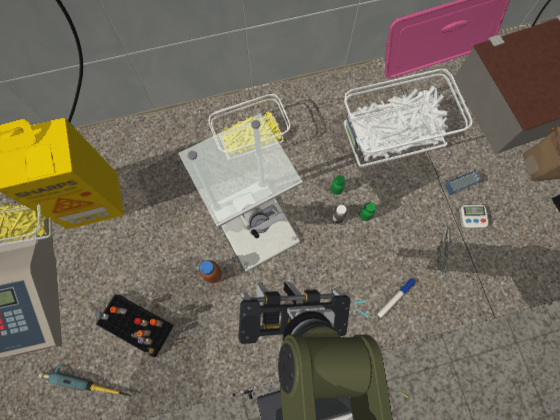

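The top view shows the post at (256,234), where the closed position projects to (257,235). The bar lies across the button, the bottles stand unmoved, and the arm touches nothing. I hand in.

```bash
python3 -c "
from h import *
print(r.hand_in()); where()"
```

```text
the job is handed in; nothing more can be done
None
the job is handed in; nothing more can be done
```

The boom is parked and latched, and the job is handed in at about 16 s of the 45 s allowed; no verdict came back.

**What I did**
- **Boom:** I pushed it slowly along its own axis with shut fingertips. The inner tube slid first at about 3 N with the collar still. The middle tube followed at about 7–8 N, up to a 48 N hard stop with the button 140.4 mm up the axis (nominal 141 mm).
- **Latch:** I gripped the post, swung it along its arc and pressed it against the closed stop, where about 22 N opposed. Then I released and withdrew.

**Last checks**
- **Post:** all three cameras put it within about 3 mm of the closed position.
- **Collar:** it read 128–130 mm up the axis, against 129 mm when home.
- **Button:** the wrist camera read 141 mm. The side camera read 132–136 mm with low scores, and the top camera gave false hits on other objects.
- **Bottles:** the brown bottle and the dropper bottle measured unmoved. The dark vial was still upright at its starting spot, although the detector also fired on the green look-alikes and, in the last views, found the vial itself only in the top one.
- **Robot:** the wrist force was about zero and the arm was clear of everything.

One command was refused early on because its rows lacked some keys. It moved nothing and I resent it.

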